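Air-clean the fabric-shaver heads

TASK

First shut off the air with the toggle lever (off leans towards the robot). With the air off, stand every fabric-shaver head that is out on the table in the blow-off tray, flat on its floor, mesh side up, and set the air regulator: slide the clear lock hood fully off the knob, turn the knob so that its pointer is at the thick mark, and slide the hood fully back over it. Only then flip the lever back on, and leave everything else on the table where it is.

Things in the scene. Friction and masses are not known exactly. Their poses are not given: they have to be found in the camera images.
- isolator: Air isolator, fixed to the table: grey block 90 x 48 mm, 45 mm high, on a 120 x 70 mm steel foot plate. Origin at the centre of its underside. The lever swings in its xz plane; its own x axis points away from the robot (within 0.35 rad).
- lever (a joint): Lever of the isolator, hinged about the isolator's y axis, 42 mm above its origin. 0 rad = off, leaning 0.6 rad towards the isolator's -x (towards the robot); 1.2 = on, leaning 0.6 rad towards +x; upright at 0.6. It is over-centre: pushed past upright it falls to the other stop by itself and stays there. A sideways push of about 1 N on the ball moves it; it can be pushed with closed fingers. Starts on.
- lever_tip (a point): Centre of the dark steel ball, 26 mm across, on the end of the lever's 12 mm rod, 72 mm from the hinge. z axis along the rod. At the stops the ball centre is 101 mm above the table and 41 mm to either side of the isolator's origin; upright its top is 127 mm high.
- regulator: Air regulator, fixed to the table: grey plate 90 mm (x) x 205 mm (y), 16 mm high; origin on its underside, the plate reaching from y = -95 to +110 mm. The knob's axis is at x = 0, y = -55 mm. A small gauge stands out 15 mm from its +x side next to the knob, up to 41 mm high. Its own x axis points away from the robot (within 0.2 rad).
- knob (a joint): Black regulator knob, turns about the vertical. Grows clockwise seen from above, 0 to 1.6 rad; stays where it is left (friction 0.04 N m). Black ticks on the plate at 0, 0.4, 0.8 and 1.6; the one thick, long mark is at 1.2 rad. Pointer (end of the bar with the white line) at joint 0 is turned 0.6 rad counter-clockwise from the regulator's x axis.
- knob_grip (a point): On the knob's axis, 44 mm above the table, in the upper half of its grip bar. x axis along the bar, towards the pointer. The bar is 44 mm long, 12 mm thick, from 26 to 54 mm above the table, on a disc 48 mm across.
- hood (a joint): Clear plastic lock hood that slides along the regulator's y axis on the plate. 0 m = fully over the knob (locked, nobody can reach the knob), 0.09 = fully clear of it. Starts near 0. Friction 1.5 N. Its body is 66 mm (x) by 60 mm (y), its top 66 mm above the table.
- hood_grip (a point): Centre of the grey upright grip fin on the hood's +y end: 14 mm thick (x), 36 mm long (y), from 20 to 64 mm above the table; this point 44 mm above the table and 50 mm from the hood's centre along the regulator's +y. Axes as the regulator's.
- tray: Blow-off tray, fixed to the table: open aluminium tray 200 x 200 mm outside, walls 5 mm thick and 28 mm high, floor 5 mm thick. Origin at the centre of its underside. A steel air bar, top 47 mm above the table, runs along y just outside its +x wall.
- head0_c (a point): Fabric-shaver head: white plastic puck 48 mm across, 36 mm high, with a grey band and a steel mesh disc on top, about 60 g, loose. Point at its centre, 18 mm above its foot; z axis towards the mesh. Two to four heads are present (None if absent).
- head1_c (a point): Fabric-shaver head: white plastic puck 48 mm across, 36 mm high, with a grey band and a steel mesh disc on top, about 60 g, loose. Point at its centre, 18 mm above its foot; z axis towards the mesh. Two to four heads are present (None if absent).
- head2_c (a point): Fabric-shaver head: white plastic puck 48 mm across, 36 mm high, with a grey band and a steel mesh disc on top, about 60 g, loose. Point at its centre, 18 mm above its foot; z axis towards the mesh. Two to four heads are present (None if absent).
- head3_c (a point): Fabric-shaver head: white plastic puck 48 mm across, 36 mm high, with a grey band and a steel mesh disc on top, about 60 g, loose. Point at its centre, 18 mm above its foot; z axis towards the mesh. Two to four heads are present (None if absent).
- spool_c (a point): Thread spool with flanges, 42 mm across, 55 mm high, loose; stands in the row of heads, not to be moved. Point at its centre.
- tin: Small steel tin 38 mm across, 28 mm high, loose bystander; origin under its foot.
- bottle: White bottle 60 mm across, 160 mm high, loose bystander; origin under its foot.
- jar: Clear jar 64 mm across, 75 mm high, loose bystander; origin under its foot.
- tape: Cardboard ring 84 mm across, 24 mm high, loose bystander; origin under its centre.
- lint_roller: Lint roller lying down, 220 mm long, 48 mm across, loose bystander; origin near its middle, underneath, x axis along it, its 22 mm handle to -x.

How it is judged:
By the outcome, as a careful person would: the job done as asked, in the order asked, and still so for the second after the job is handed in, with the robot touching nothing.
Of head0, head1, head2, head3 only 2 to 4 are there at a start; the rules pass over those that are not, and their reading is None.
At some moment in a run one of head0, head1, head2, head3 may be knocked a few centimetres aside while the robot is not near it.
It also fails if it takes over 210 s, if anything falls off the work surface, if the arm or the gripper's body presses on something with over 40 N, if the wrist force passes 120 N, or if a joint passes its speed limit or range.

ROBOT

A 6-joint arm with a two-finger parallel gripper is mounted at the origin on the work surface. World frame = base frame: x ahead of the robot, y to its left, z up, the work surface at z = 0. Lengths are in m, angles in rad, forces in N, time in s.
With the tool pointing down it reaches from about 0.3 to 0.875 m from the base axis. Payload 6.4 kg.
Tool frame: the origin (TCP) lies at the very end of the fingers, on their centre line; the grasp point (between the pads) lies 19 mm behind it; z points along the fingers, y is the line along which they close (so a half turn about z gives the same grasp; the last joint's range is limited). The gripper opens to 88 mm and grips with 3 to 60 N. Pads are 18 mm wide; open, the fingers measure 123 mm over their backs; the gripper's body (75 mm by 187 mm) begins 45 mm behind the grasp point.
Start: joints at [-1.386, 0.181, 1.607, -0, 1.354, -0.206], TCP at [0.219, -0.532, 0.239] pointing down, gripper open.
Joint ranges: [-2.99, 2.99], [-0.89, 2.07], [0.3, 2.58], [-1.14, 4.28], [0, 2.63], [-3.12, 3.12]. Speed limits (rad/s): [2.57, 2.57, 3.01, 3.14, 3.14, 3.14].

INTERFACE

Orientations are given as a unit quaternion [x, y, z, w].
In Python, from station import robot gives the robot as it stands.
- The arm moves only by the shell command python3 -m pendant 'ROWS' [FORCE]. ROWS is JSON, a list that holds one entry, the list of rows, each a list of 5 numbers: the finger opening in m, from 0 to 0.0881, then the shift along the world's x, y, z in m, then the turn about the world's z in degrees. A call has 1 to 10 rows; each row is the pose to reach, as a shift and turn from the pose commanded when the call began; what a row does not reach only later rows make up. A row lasts 1/12 s, in which the tool goes at most 41.7 mm and 7.16 degrees, less where a joint would pass 70% of its speed; a pose out of reach is approached as far as the arm can. A call with a gripper value outside its range is refused whole. The fingers move at their own pace and stop on an object; FORCE is the grip in N (left out, the last holds). Time passes only in rows, so rows that repeat a pose let the fingers close. It gives the time, the measured TCP pose, the force, the opening and the grip force at its end, in the units of the state.
- robot.state(): the state, without advancing time (a new reading comes with each control period).
- robot.read_camera(name): name is "scene" or "top" or "wrist"; returns a dict with "img" (420x560x3 uint8, red, green, blue), "range_z" (420x560 float32, m along the optical axis (not along the pixel's ray), 0 where there is no reading), "camera_matrix" (3x3 intrinsics, pixels), "camera_from_world" (4x4, takes a point from world to camera coordinates); the wrist camera has in their place "mount" (4x4, takes a point from camera to tool coordinates, whose origin is the TCP and whose axes are the flange's). Camera axes: x right, y down, z forward; pixel columns grow to the right and rows downward; lengths in m; the calibration is good to about 2 mm. The wrist camera is an equidistant fisheye: a pixel r from the principal point sees the ray r / f radians off the axis. A picture is of the moment at which its call begins: read the wrist's pose just before it.
- robot.finish_job(): hands the job in; it is judged then, once.
The state is a dict: "t": time; "joints": joint angles; "joint_vel": joint speeds; "joint_efforts": joint torques, N m; "tcp_pos": TCP position; "tcp_rot": TCP orientation; "ft_force": force on the tool from outside, world axes, zero at the start; "torque": the same for the moment, N m; "finger_gap": finger opening in m; "grip_force": force on a finger pad.
Only numpy, scipy, OpenCV 4.12 (cv2) and the standard library are available. Lean on these libraries where they do the work, as an engineer would, in place of code of your own. Each camera call takes 0.05 s, during which the arm holds its last target. There are 200 camera calls.

## Working session

There is one attempt and no reset: what is moved stays moved. The work goes in short steps, Python scripts to look and compute and a shell command to move; the robot and the scene stay as the last step left them, time stands still between calls to the robot, and variables do not carry over. Pictures are saved under pics/ and viewed, at most 14 in all, crops included, and the job is handed in when it is done.

```bash
ls; mkdir -p pics; cat > h.py <<'E'
import numpy as np, cv2
from station import robot
def shot(name, fn=None):
    d=robot.read_camera(name)
    np.savez('/tmp/%s.npz'%name, **{k:v for k,v in d.items()})
    if fn: cv2.imwrite('pics/'+fn, d['img'][:,:,::-1])
    return d
def cloud(d):
    K=d['camera_matrix'];z=d['range_z'];h,w=z.shape
    u,v=np.meshgrid(np.arange(w),np.arange(h))
    P=np.stack([(u-K[0,2])/K[0,0]*z,(v-K[1,2])/K[1,1]*z,z,np.ones_like(z)],-1)
    W=P@np.linalg.inv(d['camera_from_world']).T
    W=W[...,:3]; W[z<=0]=np.nan
    return W
def load(name): return dict(np.load('/tmp/%s.npz'%name))
E
python3 - <<'E'
from h import *
t=shot('top');s=shot('scene')
a=t['img'];b=s['img']
cv2.imwrite('pics/top.png',cv2.resize(a,(784,588))[:,:,::-1]); cv2.imwrite('pics/scene.png',cv2.resize(b,(784,588))[:,:,::-1])
W=cloud(t)
for v in range(30,420,60): print([tuple(np.round(W[v,u],2)) for u in range(40,560,120)])
print(robot.state())
E
```

```text
pics
[(np.float64(1.41), np.float64(0.94), np.float64(-0.64)), (np.float64(1.42), np.float64(0.46), np.float64(-0.65)), (np.float64(1.42), np.float64(-0.03), np.float64(-0.66)), (np.float64(1.42), np.float64(-0.52), np.float64(-0.66)), (np.float64(1.4), np.float64(-1.0), np.float64(-0.65))]
[(np.float64(0.87), np.float64(0.58), np.float64(0.0)), (np.float64(0.87), np.float64(0.28), np.float64(-0.0)), (np.float64(0.86), np.float64(-0.02), np.float64(0.02)), (np.float64(0.86), np.float64(-0.31), np.float64(0.02)), (np.float64(0.84), np.float64(-0.59), np.float64(0.05))]
[(np.float64(0.72), np.float64(0.57), np.float64(-0.0)), (np.float64(0.7), np.float64(0.26), np.float64(0.04)), (np.float64(0.71), np.float64(-0.02), np.float64(-0.0)), (np.float64(0.71), np.float64(-0.31), np.float64(-0.0)), (np.float64(0.71), np.float64(-0.6), np.float64(0.0))]
[(np.float64(0.57), np.float64(0.55), np.float64(0.01)), (np.float64(0.56), np.float64(0.27), np.float64(0.0)), (np.float64(0.56), np.float64(-0.02), np.float64(0.0)), (np.float64(0.56), np.float64(-0.29), np.float64(0.03)), (np.float64(0.56), 
[... 876 characters left out ...]
0))]
{'t': 0.1, 'joints': array([-1.38630959e+00,  1.81462661e-01,  1.60789326e+00, -1.27338211e-06,
        1.35379952e+00, -2.06310459e-01]), 'joint_vel': array([ 0.00032732, -0.00404942, -0.00212348, -0.00183946, -0.00072711,
        0.00014852]), 'joint_efforts': array([ 1.26987950e-03, -4.34819591e+01, -3.42695832e+01,  7.04637961e-02,
        3.40574747e-02, -3.71040142e-05]), 'tcp_pos': array([ 0.21895309, -0.5311649 ,  0.23790966]), 'tcp_rot': array([ 9.80970030e-01,  1.94157641e-01,  7.90467785e-06, -7.81354389e-04]), 'ft_force': array([-0.46294831,  0.61160198, -0.08946744]), 'torque': array([0.03254109, 0.01115156, 0.04182776]), 'grip_force': 0.0, 'finger_gap': 0.0878757145657151}
```

View pics/top.png

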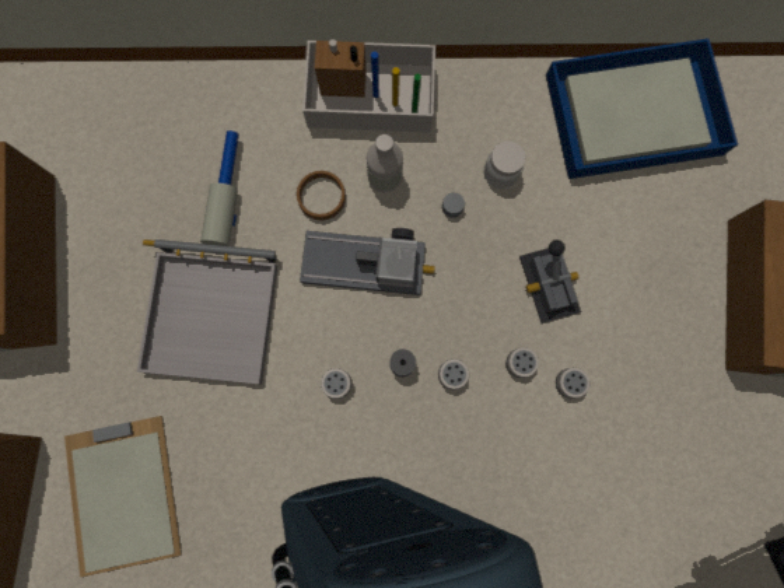

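View pics/scene.png

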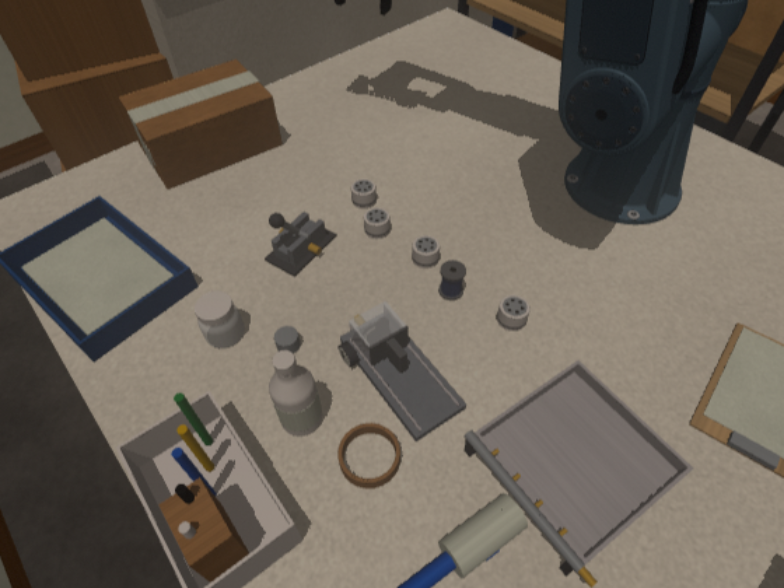

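The top view shows four heads at (337,384), (454,375), (523,362) and (573,382), the spool at (403,363) and the lever ball at (557,248). The regulator is around (362,263) and the tray around (208,318). Next I'll measure them.

```bash
python3 - <<'E'
from h import *
t=load('top');W=cloud(t);s=load('scene');S=cloud(s)
k=560/784
def at(W,u,v,r,zlo,zhi,n):
    u*=k;v*=k;r*=k
    vv,uu=np.mgrid[:420,:560];m=(np.hypot(uu-u,vv-v)<r)&(W[...,2]>zlo)&(W[...,2]<zhi)
    p=W[m]; 
    if len(p)<3: print(n,'none');return
    (c,rad)=cv2.minEnclosingCircle(p[:,:2].astype(np.float32))
    print(n,len(p),'med',np.round(np.median(p,0),4),'circ',np.round(c,4),round(rad,4),'z',np.round(np.percentile(p[:,2],[5,95]),3))
for n,(u,v) in dict(h0=(337,384),h1=(454,375),h2=(523,362),h3=(573,382)).items(): at(W,u,v,22,.028,.05,n)
at(W,403,363,22,.045,.07,'spool'); at(W,557,248,14,.085,.125,'ball')
at(W,453,204,14,.02,.04,'tin');at(W,385,145,10,.13,.18,'bottle');at(W,507,160,22,.06,.09,'jar')
at(W,553,290,40,.038,.055,'isoblock')
def rect(P,zlo,zhi,x,y,n):
    m=(P[...,2]>zlo)&(P[...,2]<zhi)&(P[...,0]>x[0])&(P[...,0]<x[1])&(P[...,1]>y[0])&(P[...,1]<y[1])
    p=P[m];r=cv2.minAreaRect(p[:,:2].astype(np.float32));print(n,len(p),r)
    print(np.round(cv2.boxPoints(r),4).tolist())
for P,nm in((W,'T'),(S,'S')):
    rect(P,.01,.022,(.45,.72),(-.2,.2),nm+'regplate')
    rect(P,.018,.034,(.35,.66),(.2,.56),nm+'traywalls')
    rect(P,.058,.075,(.5,.72),(-.2,.1),nm+'hoodtop')
    rect(P,.038,.05,(.45,.66),(-.5,-.27),nm+'isob')
a=t['img'][155:290,200:430];cv2.imwrite('pics/crop1.png',cv2.resize(a,None,fx=3.4,fy=3.4,interpolation=cv2.INTER_CUBIC)[:,:,::-1])
E
```

```text
h0 361 med [0.4144 0.0748 0.0363] circ [0.4138 0.0759] 0.024 z [0.032 0.04 ]
h1 357 med [ 0.4269 -0.1143  0.0366] circ [ 0.4272 -0.1151] 0.024 z [0.033 0.04 ]
h2 355 med [ 0.446  -0.2271  0.0365] circ [ 0.4456 -0.2274] 0.024 z [0.033 0.04 ]
h3 365 med [ 0.4124 -0.3061  0.0363] circ [ 0.4128 -0.3073] 0.0243 z [0.033 0.04 ]
spool 279 med [ 0.446  -0.0312  0.0551] circ [ 0.4456 -0.0322] 0.021 z [0.052 0.059]
ball 129 med [ 0.6155 -0.2724  0.1094] circ [ 0.6162 -0.2732] 0.0152 z [0.09  0.116]
tin 196 med [ 0.7148 -0.1221  0.0282] circ [ 0.7154 -0.1225] 0.0192 z [0.024 0.032]
bottle 145 med [ 0.7666 -0.0064  0.1598] circ [ 0.7696 -0.0053] 0.0139 z [0.14  0.163]
jar 482 med [ 0.7772 -0.2083  0.075 ] circ [ 0.7794 -0.2095] 0.0286 z [0.068 0.078]
isoblock 460 med [ 0.5769 -0.2781  0.0451] circ [ 0.579  -0.2835] 0.0496 z [0.041 0.049]
Tregplate 2429 ((0.6316455602645874, 0.05307227373123169), (0.21956828236579895, 0.4067654311656952), 23.437976837158203)
[[0.44999998807907104, 0.19599999487400055], [0.6118000149726868, -0.17720000445842743], [0.8133000135421753, -0.08990000188350677], [0.6514
[... 1389 characters left out ...]
6785, 0.17720000445842743], [0.6692000031471252, 0.3736000061035156], [0.4343999922275543, 0.3977000117301941]]
Shoodtop 941 ((0.613802969455719, -0.006946347653865814), (0.09682560712099075, 0.06713761389255524), 83.82737731933594)
[[0.5752000212669373, -0.051500000059604645], [0.6420000195503235, -0.05869999900460243], [0.652400016784668, 0.03759999945759773], [0.5856000185012817, 0.04479999840259552]]
Sisob 210 ((0.5812921524047852, -0.28961116075515747), (0.09486415237188339, 0.04625387862324715), 5.976693630218506)
[[0.5317000150680542, -0.27149999141693115], [0.5364999771118164, -0.3176000118255615], [0.6309000253677368, -0.3077000081539154], [0.6261000037193298, -0.26170000433921814]]
```

View pics/crop1.png

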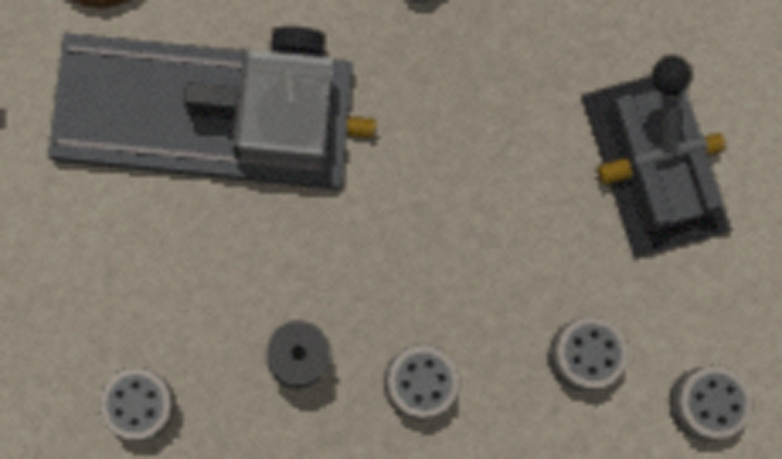

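The zoom confirms that all four heads stand mesh up. The isolator yaw is about +16° and the regulator yaw about -6°. First I'll move over the far side of the lever.

```bash
python3 -m pendant '[[[0,0.16,0.1,0,-6],[0,0.444,0.272,0,-6],[0,0.444,0.272,0,-6],[0,0.444,0.272,0,-6],[0,0.444,0.272,0,-6],[0,0.444,0.272,0,-6],[0,0.444,0.272,0,-6],[0,0.444,0.272,0,-6],[0,0.444,0.272,0,-6],[0,0.444,0.272,0,-6]]]' 30
```

```text
t: 0.93
tcp_pos: [0.5757, -0.3123, 0.2382]
tcp_rot: [0.99, 0.143, -0.0, -0.0]
ft_force: [0.5, -0.8, 0.1]
finger_gap: 0.0236
grip_force: 0.0
```

```bash
python3 - <<'E'
from h import *
from scipy.optimize import minimize
t=load('top');W=cloud(t);S=cloud(load('scene'))
def fit(zlo,zhi,x,y,L,B,n,x0):
    P=np.concatenate([W.reshape(-1,3),S.reshape(-1,3)])
    m=(P[:,2]>zlo)&(P[:,2]<zhi)&(P[:,0]>x[0])&(P[:,0]<x[1])&(P[:,1]>y[0])&(P[:,1]<y[1]);p=P[m]
    r=cv2.minAreaRect(p[:,:2].astype(np.float32));print(n,len(p),r)
fit(.009,.021,(.5,.7),(-.105,.16),0,0,'plate',0)
fit(.02,.034,(.39,.6),(.19,.46),0,0,'tray',0)
fit(.003,.02,(.5,.65),(-.36,-.22),0,0,'foot',0)
# fin
for P in (W,S):
    m=(P[...,2]>.055)&(P[...,2]<.07)&(P[...,0]>.55)&(P[...,0]<.68)&(P[...,1]>.018)&(P[...,1]<.08);p=P[m]
    print(len(p),p.mean(0),p.min(0),p.max(0),cv2.minAreaRect(p[:,:2].astype(np.float32)))
E
```

```text
plate 4883 ((0.6306290030479431, 0.02099575102329254), (0.22667881846427917, 0.12118542939424515), 83.53289794921875)
tray 1473 ((0.5067085027694702, 0.2910306751728058), (0.20302557945251465, 0.16681398451328278), 83.79364013671875)
foot 1158 ((0.5750648379325867, -0.290073424577713), (0.13910436630249023, 0.14744827151298523), 89.8138427734375)
73 [0.6154967  0.03050753 0.06361546] [0.60859002 0.01956755 0.05606132] [0.62416284 0.0425119  0.0672152 ] ((0.61644446849823, 0.03080802783370018), (0.023168452084064484, 0.014392956160008907), 85.86097717285156)
88 [0.61896711 0.03063553 0.06219322] [0.61022493 0.0183929  0.05620331] [0.6258641  0.04163917 0.06573039] ((0.6179934740066528, 0.029656190425157547), (0.023293213918805122, 0.01451593916863203), 84.81201171875)
```

```bash
python3 -m pendant '[[[0,0.04,0.025,0,0],[0,0.08,0.05,0,0],[0,0.08,0.05,-0.02,0],[0,0.08,0.05,-0.02,0],[0,0.08,0.05,-0.02,0]]]'
```

```text
t: 1.35
tcp_pos: [0.6533, -0.2627, 0.2162]
tcp_rot: [0.99, 0.143, -0.002, -0.001]
ft_force: [0.1, -0.1, 0.6]
finger_gap: 0.0007
grip_force: 0.0
```

```bash
python3 -m pendant '[[[0,0.012,0.004,-0.04,0],[0,0.012,0.004,-0.08,0],[0,0.012,0.004,-0.12,0],[0,0.012,0.004,-0.131,0],[0,0.012,0.004,-0.131,0],[0,-0.003,0,-0.131,0],[0,-0.018,-0.005,-0.131,0],[0,-0.033,-0.009,-0.131,0],[0,-0.048,-0.013,-0.131,0],[0,-0.063,-0.018,-0.131,0]]]' && python3 -m pendant '[[[0,-0.013,-0.004,0,0],[0,-0.013,-0.004,0,0],[0,-0.013,-0.004,0,0],[0,-0.013,-0.004,0.04,0],[0,-0.013,-0.004,0.08,0],[0,-0.013,-0.004,0.12,0],[0,-0.013,-0.004,0.12,0]]]'; python3 - <<'E'
from h import *
d=shot('top');W=cloud(d);p=W.reshape(-1,3)
m=(p[:,2]>.085)&(p[:,2]<.13)&(abs(p[:,0]-.57)<.08)&(abs(p[:,1]+.285)<.06);print(m.sum(),np.median(p[m],0))
d=shot('scene');W=cloud(d);p=W.reshape(-1,3)
m=(p[:,2]>.085)&(p[:,2]<.13)&(abs(p[:,0]-.57)<.08)&(abs(p[:,1]+.285)<.06);print(m.sum(),np.median(p[m],0))
a=d['img'][60:330,150:420];cv2.imwrite('pics/lever.png',cv2.resize(a,None,fx=2.2,fy=2.2)[:,:,::-1])
E
```

```text
t: 2.18
tcp_pos: [0.5923, -0.2841, 0.0925]
tcp_rot: [0.99, 0.142, 0.002, 0.002]
ft_force: [0.4, 1.3, 0.9]
finger_gap: -0.0001
grip_force: 0.1
t: 2.77
tcp_pos: [0.5835, -0.2889, 0.2199]
tcp_rot: [0.99, 0.143, 0.006, 0.006]
ft_force: [1.0, -0.8, 2.7]
finger_gap: 0.0001
grip_force: 0.0
0 [nan nan nan]
113 [ 0.54660954 -0.28993207  0.10486934]
  return _methods._mean(a, axis=axis, dtype=dtype,
  ret = um.true_divide(
```

View pics/lever.png

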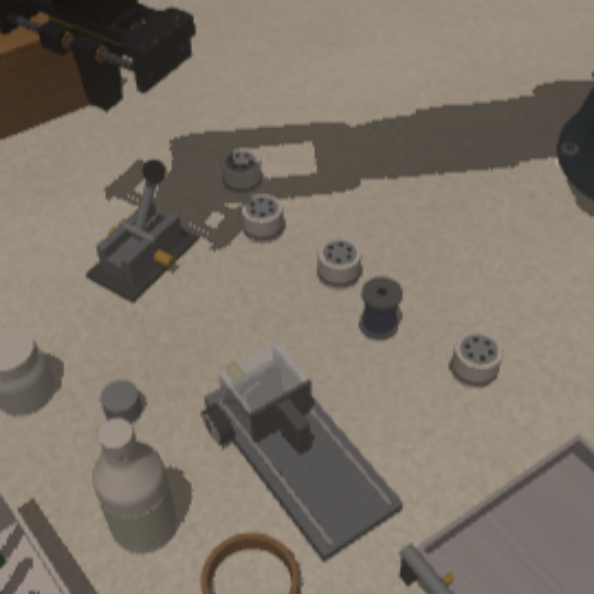

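The lever now leans towards the robot, with the ball near (0.54,-0.295). Air is off. Next: the exact tray pose and the first pick.

```bash
cat >> h.py <<'E'
def heads():
    d=shot('top');W=cloud(d);p=W.reshape(-1,3);out=[]
    m=(W[...,2]>.029)&(W[...,2]<.044)&(W[...,0]>.3)&(W[...,0]<.53)&(W[...,1]<.17)&(W[...,1]>-.45)
    n,l,st,_=cv2.connectedComponentsWithStats(m.astype(np.uint8))
    for i in range(1,n):
        if st[i,4]>150:
            q=W[l==i];c,r=cv2.minEnclosingCircle(q[:,:2].astype(np.float32))
            out.append(np.round([*c,r,st[i,4]],4).tolist())
    st=robot.state();print('heads',out,'tcp',np.round(st['tcp_pos'],4),'gap',st['finger_gap'])
E
python3 - <<'E'
from h import *
heads()
t=load('top');M=np.linalg.inv(t['camera_from_world']);K=t['camera_matrix'];k=560/784
def px(u,v,z):
    r=M[:3,:3]@np.array([(u*k-K[0,2])/K[0,0],(v*k-K[1,2])/K[1,1],1]);o=M[:3,3];return (o+r*(z-o[2])/r[2])[:2].round(4)
for c in((142,373),(262,383),(275,258),(156,250)):print(px(*c,.028))
W=cloud(t)
# bottom wall and side walls
p=W.reshape(-1,3);p=p[(p[:,2]>.02)&(p[:,2]<.035)&(p[:,0]>.39)&(p[:,0]<.585)&(p[:,1]>.17)&(p[:,1]<.48)]
th=np.deg2rad(-6);R=np.array([[np.cos(th),np.sin(th)],[-np.sin(th),np.cos(th)]]);q=p[:,:2]@R.T
print(len(q),np.percentile(q,[1,99],axis=0))
E
```

```text
heads [[0.4277, -0.1149, 0.024, 356.0], [0.4139, 0.076, 0.0241, 360.0]] tcp [ 0.5794 -0.2861  0.2096] gap 0.00021442054281613972
[0.4313 0.3898]
[0.4142 0.1946]
[0.6209 0.179 ]
[0.6359 0.3796]
616 [[0.39040628 0.24212306]
 [0.55571866 0.44295855]]
```

```bash
python3 -m pendant '[[[0.075,-0.04,-0.005,0,0],[0.075,-0.08,-0.01,0,0],[0.075,-0.12,-0.015,0,0],[0.075,-0.166,-0.021,0,0],[0.075,-0.166,-0.021,-0.04,0],[0.075,-0.166,-0.021,-0.08,0],[0.075,-0.166,-0.021,-0.12,0],[0.075,-0.166,-0.021,-0.12,0],[0.075,-0.166,-0.021,-0.12,0]]]' ; python3 - <<'E'
from h import *
S=cloud(shot('scene'));heads()
m=(S[...,2]>.028)&(S[...,2]<.043)&(S[...,0]>.3)&(S[...,0]<.53)&(S[...,1]<-.17)&(S[...,1]>-.4)
n,l,st,_=cv2.connectedComponentsWithStats(m.astype(np.uint8))
for i in range(1,n):
    if st[i,4]>80:
        q=S[l==i];print(cv2.minEnclosingCircle(q[:,:2].astype(np.float32)),st[i,4])
s=load('scene')['img'][80:300,180:460];cv2.imwrite('pics/g1.png',cv2.resize(s,None,fx=2.5,fy=2.5)[:,:,::-1])
E
```

```text
t: 3.67
tcp_pos: [0.4106, -0.3048, 0.0852]
tcp_rot: [0.99, 0.143, -0.002, -0.003]
ft_force: [0.8, 0.4, 0.7]
finger_gap: 0.0586
grip_force: 0.0
heads [[0.4462, -0.2273, 0.0241, 356.0], [0.4275, -0.1148, 0.024, 354.0], [0.4141, 0.0756, 0.024, 360.0]] tcp [ 0.4133 -0.3076  0.0892] gap 0.06615256902731981
((0.41437646746635437, -0.3077774941921234), 0.025191742926836014) 193
((0.4471570551395416, -0.22797846794128418), 0.024903813377022743) 218
```

View pics/g1.png

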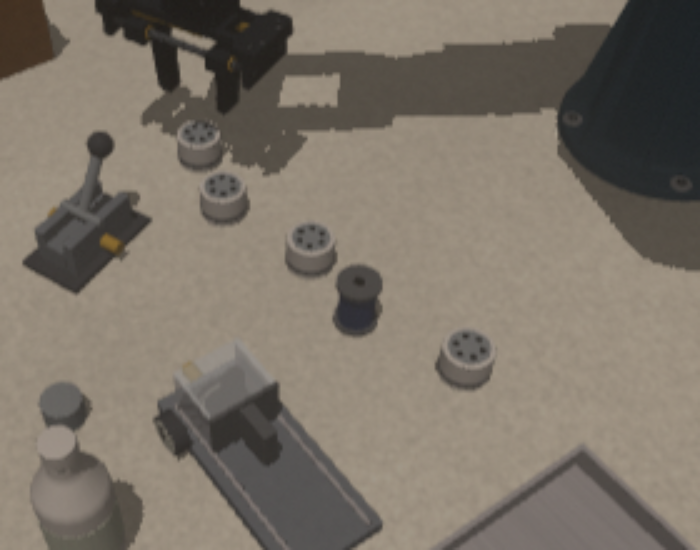

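The fingers are centred above head 3, which still measures (0.413,-0.3075). Descending and gripping.

```bash
python3 -m pendant '[[[0.075,0,0,-0.03,0],[0.075,0,0,-0.06,0],[0.075,0,0,-0.081,0],[0.075,0,0,-0.081,0],[0.075,0,0,-0.081,0],[0.02,0,0,-0.081,0],[0.02,0,0,-0.081,0],[0.02,0,0,-0.081,0],[0.02,0,0,-0.081,0],[0.02,0,0,-0.081,0]]]' 20 && python3 -m pendant '[[[0.02,0,0,0,0],[0.02,0,0,0,0],[0.02,0,0,0.04,0],[0.02,0,0,0.08,0],[0.02,0,0,0.12,0],[0.02,0.02,0.04,0.12,0],[0.02,0.03,0.08,0.12,0],[0.02,0.04,0.12,0.12,0],[0.02,0.05,0.16,0.12,0],[0.02,0.06,0.2,0.12,0]]]'
```

```text
t: 4.6
tcp_pos: [0.4129, -0.3076, 0.0079]
tcp_rot: [0.99, 0.143, 0.001, 0.001]
ft_force: [-0.4, 1.0, 7.7]
finger_gap: 0.0474
grip_force: 20.0
t: 5.43
tcp_pos: [0.472, -0.1064, 0.127]
tcp_rot: [0.99, 0.142, 0.0, 0.0]
ft_force: [1.3, -0.1, -0.3]
finger_gap: 0.0476
grip_force: 20.0
```

```bash
python3 -m pendant '[[[0.02,0.01,0.04,0,0],[0.02,0.02,0.08,0,0],[0.02,0.025,0.12,0,0],[0.02,0.035,0.16,0,0],[0.02,0.045,0.2,0,0],[0.02,0.055,0.24,0,0],[0.02,0.06,0.28,0,0],[0.02,0.07,0.32,0,0],[0.02,0.08,0.36,0,0],[0.02,0.09,0.4,0,0]]]' && python3 -m pendant '[[[0.02,0.005,0.031,0,0],[0.02,0.005,0.031,-0.02,0],[0.02,0.005,0.031,-0.06,0],[0.02,0.005,0.031,-0.09,0],[0.02,0.005,0.031,-0.105,0],[0.02,0.005,0.031,-0.114,0],[0.02,0.005,0.031,-0.114,0],[0.02,0.005,0.031,-0.114,0]]]'
```

```text
t: 6.27
tcp_pos: [0.5618, 0.294, 0.1267]
tcp_rot: [0.99, 0.143, -0.0, 0.0]
ft_force: [1.0, -0.2, -0.4]
finger_gap: 0.0475
grip_force: 20.0
t: 6.93
tcp_pos: [0.5677, 0.3229, 0.0135]
tcp_rot: [0.99, 0.142, 0.001, -0.0]
ft_force: [0.4, 0.4, -0.2]
finger_gap: 0.0473
grip_force: 20.0
```

```bash
python3 -m pendant '[[[0.058,0,0,0,0],[0.058,0,0,0,0],[0.058,0,0,0,0],[0.058,0,0,0.02,0],[0.058,0,0,0.06,0],[0.065,0,0,0.1,0],[0.075,0,0,0.11,0],[0.075,-0.01,-0.04,0.11,0],[0.075,-0.02,-0.08,0.11,0],[0.075,-0.03,-0.12,0.11,0]]]' && python3 -m pendant '[[[0.075,-0.01,-0.04,0,0],[0.075,-0.02,-0.08,0,0],[0.075,-0.03,-0.12,0,0],[0.075,-0.035,-0.16,0,0],[0.075,-0.04,-0.2,0,0],[0.075,-0.05,-0.24,0,0],[0.075,-0.06,-0.28,0,0],[0.075,-0.07,-0.32,0,0],[0.075,-0.08,-0.36,0,0],[0.075,-0.09,-0.4,0,0]]]'; python3 - <<'E'
from h import *
heads();W=cloud(load('top'));p=W.reshape(-1,3)
q=p[(p[:,2]>.034)&(p[:,2]<.046)&(abs(p[:,0]-.567)<.04)&(abs(p[:,1]-.323)<.04)];print(len(q),q[:,2].mean(),cv2.minEnclosingCircle(q[:,:2].astype(np.float32)))
E
```

```text
t: 7.77
tcp_pos: [0.5368, 0.2022, 0.1236]
tcp_rot: [0.99, 0.143, 0.001, 0.0]
ft_force: [0.6, -0.7, -0.1]
finger_gap: 0.0748
grip_force: 0.0
t: 8.6
tcp_pos: [0.4464, -0.1992, 0.1233]
tcp_rot: [0.99, 0.143, 0.001, 0.001]
ft_force: [1.1, -0.7, 0.2]
finger_gap: 0.0747
grip_force: 0.0
heads [[0.4277, -0.1146, 0.0239, 314.0], [0.4136, 0.0759, 0.024, 359.0]] tcp [ 0.4455 -0.2063  0.1239] gap 0.07509651127108015
343 0.04100447238008029 ((0.5657153129577637, 0.32107022404670715), 0.024322377517819405)
```

```bash
cat >> h.py <<'E'
def sheads():
    S=cloud(shot('scene'))
    m=(S[...,2]>.028)&(S[...,2]<.043)&(S[...,0]>.3)&(S[...,0]<.53)&(S[...,1]<.17)&(S[...,1]>-.45)
    n,l,st,_=cv2.connectedComponentsWithStats(m.astype(np.uint8))
    print('scene heads',[np.round([*cv2.minEnclosingCircle(S[l==i][:,:2].astype(np.float32))[0],st[i,4]],4).tolist() for i in range(1,n) if st[i,4]>80],'tcp',robot.state()['tcp_pos'].round(4))
E
python3 -c "
from h import *
sheads()"
```

```text
scene heads [[0.4476, -0.228, 220.0], [0.4293, -0.1167, 247.0], [0.4155, 0.0746, 319.0]] tcp [ 0.4463 -0.203   0.1237]
```

```bash
python3 -m pendant '[[[0.075,0,-0.026,-0.04,0],[0.075,0,-0.026,-0.04,0],[0.075,0,-0.026,-0.04,0],[0.075,0,-0.026,-0.04,0],[0.075,0,-0.026,-0.04,0]]]'
```

```text
t: 9.12
tcp_pos: [0.4477, -0.2223, 0.0837]
tcp_rot: [0.99, 0.143, 0.0, 0.0]
ft_force: [-0.6, 0.2, 0.5]
finger_gap: 0.0755
grip_force: 0.0
```

```bash
python3 -m pendant '[[[0.075,-0.002,-0.005,-0.03,0],[0.075,-0.002,-0.005,-0.06,0],[0.075,-0.002,-0.005,-0.076,0],[0.075,-0.002,-0.005,-0.076,0],[0.075,-0.002,-0.005,-0.076,0],[0.02,-0.002,-0.005,-0.076,0],[0.02,-0.002,-0.005,-0.076,0],[0.02,-0.002,-0.005,-0.076,0],[0.02,-0.002,-0.005,-0.076,0],[0.02,-0.002,-0.005,-0.076,0]]]' 20 && python3 -m pendant '[[[0.02,0,0,0,0],[0.02,0,0,0.04,0],[0.02,0,0,0.08,0],[0.02,0,0,0.12,0],[0.02,0.01,0.035,0.12,0],[0.02,0.02,0.075,0.12,0],[0.02,0.03,0.115,0.12,0],[0.02,0.04,0.155,0.12,0],[0.02,0.05,0.195,0.12,0],[0.02,0.06,0.235,0.12,0]]]' && python3 -m pendant '[[[0.02,0.01,0.04,0,0],[0.02,0.02,0.08,0,0],[0.02,0.03,0.12,0,0],[0.02,0.04,0.16,0,0],[0.02,0.05,0.2,0,0],[0.02,0.054,0.236,0,0],[0.02,0.054,0.236,0,0],[0.02,0.054,0.236,-0.04,0],[0.02,0.054,0.236,-0.08,0],[0.02,0.054,0.236,-0.1,0]]]' && python3 -m pendant '[[[0.02,0,0,-0.01,0],[0.02,0,0,-0.0145,0],[0.02,0,0,-0.0145,0],[0.02,0,0,-0.0145,0]]]'
```

```text
t: 9.95
tcp_pos: [0.4456, -0.2285, 0.0077]
tcp_rot: [0.99, 0.143, 0.001, 0.001]
ft_force: [0.0, 1.6, 5.9]
finger_gap: 0.0476
grip_force: 20.0
t: 10.78
tcp_pos: [0.505, 0.0087, 0.127]
tcp_rot: [0.99, 0.142, 0.0, 0.0]
ft_force: [1.4, 0.3, -0.9]
finger_gap: 0.0474
grip_force: 20.0
t: 11.62
tcp_pos: [0.5562, 0.2424, 0.0225]
tcp_rot: [0.99, 0.143, -0.003, 0.0]
ft_force: [-1.1, 0.2, -1.0]
finger_gap: 0.0479
grip_force: 20.0
t: 11.95
tcp_pos: [0.5597, 0.2428, 0.0131]
tcp_rot: [0.99, 0.142, 0.001, -0.0]
ft_force: [0.0, -0.1, 0.2]
finger_gap: 0.0475
grip_force: 20.0
```

```bash
python3 -m pendant '[[[0.058,0,0,0,0],[0.058,0,0,0,0],[0.058,0,0,0,0],[0.058,0,0,0.02,0],[0.058,0,0,0.06,0],[0.065,0,0,0.1,0],[0.072,0,0,0.11,0],[0.072,-0.01,-0.038,0.11,0],[0.072,-0.02,-0.076,0.11,0],[0.072,-0.03,-0.114,0.11,0]]]' && python3 -m pendant '[[[0.072,-0.014,-0.038,0,0],[0.072,-0.028,-0.076,0,0],[0.072,-0.042,-0.114,0,0],[0.072,-0.056,-0.15,0,0],[0.072,-0.07,-0.18,0,0],[0.072,-0.084,-0.215,0,0],[0.072,-0.103,-0.244,0,0],[0.072,-0.103,-0.244,0,0],[0.072,-0.103,-0.244,0,0]]]'; python3 - <<'E'
from h import *
heads();W=cloud(load('top'));p=W.reshape(-1,3)
q=p[(p[:,2]>.034)&(p[:,2]<.046)&(abs(p[:,0]-.56)<.035)&(abs(p[:,1]-.243)<.035)];print(len(q),q[:,2].mean(),cv2.minEnclosingCircle(q[:,:2].astype(np.float32)))
sheads()
E
```

```text
t: 12.78
tcp_pos: [0.5288, 0.1282, 0.1229]
tcp_rot: [0.99, 0.144, 0.001, 0.0]
ft_force: [0.4, -0.0, -0.3]
finger_gap: 0.072
grip_force: 0.0
t: 13.53
tcp_pos: [0.4256, -0.1167, 0.1225]
tcp_rot: [0.99, 0.14, 0.0, 0.0]
ft_force: [-0.4, 0.4, 0.3]
finger_gap: 0.072
grip_force: 0.0
heads [[0.4138, 0.0757, 0.0239, 359.0]] tcp [ 0.426  -0.1157  0.1225] gap 0.07178962557980838
334 0.04124612150253766 ((0.5596277713775635, 0.2414718121290207), 0.0241569634526968)
scene heads [[0.4282, -0.1153, 246.0], [0.4155, 0.0741, 316.0]] tcp [ 0.4263 -0.115   0.1224]
```

```bash
python3 -m pendant '[[[0.072,0,0,-0.04,0],[0.072,0,0,-0.08,0],[0.072,0,0,-0.115,0],[0.072,0,0,-0.115,0],[0.072,0,0,-0.115,0],[0.02,0,0,-0.115,0],[0.02,0,0,-0.115,0],[0.02,0,0,-0.115,0],[0.02,0,0,-0.115,0],[0.02,0,0,-0.115,0]]]' 20 && python3 -m pendant '[[[0.02,0,0,0,0],[0.02,0,0,0.04,0],[0.02,0,0,0.08,0],[0.02,0,0,0.12,0],[0.02,0.005,0.035,0.12,0],[0.02,0.01,0.075,0.12,0],[0.02,0.015,0.115,0.12,0],[0.02,0.02,0.155,0.12,0],[0.02,0.025,0.195,0.12,0],[0.02,0.03,0.235,0.12,0]]]' && python3 -m pendant '[[[0.02,0.01,0.04,0,0],[0.02,0.015,0.08,0,0],[0.02,0.02,0.12,0,0],[0.02,0.025,0.16,0,0],[0.02,0.03,0.19,0,0],[0.02,0.032,0.211,0,0],[0.02,0.032,0.211,0,0],[0.02,0.032,0.211,-0.04,0],[0.02,0.032,0.211,-0.08,0],[0.02,0.032,0.211,-0.1,0]]]' && python3 -m pendant '[[[0.02,0,0,-0.01,0],[0.02,0,0,-0.0145,0],[0.02,0,0,-0.0145,0],[0.02,0,0,-0.0145,0]]]'
```

```text
t: 14.47
tcp_pos: [0.4267, -0.1152, 0.0083]
tcp_rot: [0.99, 0.143, 0.001, 0.0]
ft_force: [-0.7, 2.3, 5.9]
finger_gap: 0.0477
grip_force: 20.0
t: 15.3
tcp_pos: [0.4559, 0.1217, 0.1278]
tcp_rot: [0.99, 0.142, 0.001, 0.0]
ft_force: [-0.2, 0.5, -0.0]
finger_gap: 0.0475
grip_force: 20.0
t: 16.13
tcp_pos: [0.4855, 0.3292, 0.0235]
tcp_rot: [0.99, 0.143, -0.002, 0.001]
ft_force: [-0.7, 0.1, -2.0]
finger_gap: 0.0477
grip_force: 20.0
t: 16.47
tcp_pos: [0.4889, 0.3306, 0.0139]
tcp_rot: [0.99, 0.142, 0.001, -0.0]
ft_force: [0.0, -0.2, -1.0]
finger_gap: 0.0475
grip_force: 20.0
```

```bash
python3 -m pendant '[[[0.02,0,0,-0.001,0],[0.058,0,0,-0.001,0],[0.058,0,0,-0.001,0],[0.058,0,0,0,0],[0.058,0,0,0.03,0],[0.065,0,0,0.07,0],[0.075,0,0,0.11,0],[0.075,-0.01,-0.038,0.11,0],[0.075,-0.02,-0.076,0.11,0],[0.075,-0.03,-0.114,0.11,0]]]' && python3 -m pendant '[[[0.075,-0.014,-0.038,0,0],[0.075,-0.028,-0.076,0,0],[0.075,-0.04,-0.114,0,0],[0.075,-0.0455,-0.142,0,0],[0.075,-0.0455,-0.142,0,0],[0.075,-0.0455,-0.142,0,0]]]'; python3 - <<'E'
from h import *
heads();W=cloud(load('top'));p=W.reshape(-1,3)
q=p[(p[:,2]>.034)&(p[:,2]<.046)&(abs(p[:,0]-.489)<.035)&(abs(p[:,1]-.331)<.035)];print(len(q),q[:,2].mean(),cv2.minEnclosingCircle(q[:,:2].astype(np.float32)))
sheads()
E
```

```text
t: 17.3
tcp_pos: [0.4581, 0.2163, 0.124]
tcp_rot: [0.99, 0.144, 0.001, -0.0]
ft_force: [0.7, -0.7, 0.5]
finger_gap: 0.0749
grip_force: 0.0
t: 17.8
tcp_pos: [0.4127, 0.0737, 0.1232]
tcp_rot: [0.99, 0.141, 0.001, 0.0]
ft_force: [0.4, 0.3, -0.2]
finger_gap: 0.0747
grip_force: 0.0
heads [] tcp [0.413  0.0746 0.1232] gap 0.07499201177504355
350 0.04098876302058463 ((0.4890897572040558, 0.32903048396110535), 0.02426978014409542)
scene heads [[0.4162, 0.0747, 321.0]] tcp [0.413  0.0752 0.1231]
```

```bash
python3 -m pendant '[[[0.075,0,0,-0.04,0],[0.075,0,0,-0.08,0],[0.075,0,0,-0.115,0],[0.075,0,0,-0.115,0],[0.075,0,0,-0.115,0],[0.02,0,0,-0.115,0],[0.02,0,0,-0.115,0],[0.02,0,0,-0.115,0],[0.02,0,0,-0.115,0],[0.02,0,0,-0.115,0]]]' 20 && python3 -m pendant '[[[0.02,0,0,0,0],[0.02,0,0,0.04,0],[0.02,0,0,0.08,0],[0.02,0,0,0.12,0],[0.02,0.015,0.035,0.12,0],[0.02,0.03,0.075,0.12,0],[0.02,0.045,0.115,0.12,0],[0.02,0.06,0.15,0.12,0],[0.02,0.067,0.176,0.12,0],[0.02,0.067,0.176,0.12,0]]]' && python3 -m pendant '[[[0.02,0,0,0,0],[0.02,0,0,-0.04,0],[0.02,0,0,-0.08,0],[0.02,0,0,-0.1,0],[0.02,0,0,-0.11,0],[0.02,0,0,-0.115,0],[0.02,0,0,-0.115,0],[0.02,0,0,-0.115,0]]]'
```

```text
t: 18.73
tcp_pos: [0.4133, 0.075, 0.0088]
tcp_rot: [0.99, 0.143, 0.001, 0.0]
ft_force: [-1.1, 2.1, 4.7]
finger_gap: 0.0476
grip_force: 20.0
t: 19.57
tcp_pos: [0.4807, 0.255, 0.1284]
tcp_rot: [0.99, 0.144, 0.001, -0.001]
ft_force: [-0.4, 0.1, 0.2]
finger_gap: 0.0474
grip_force: 20.0
t: 20.23
tcp_pos: [0.4802, 0.2501, 0.0137]
tcp_rot: [0.99, 0.142, 0.001, 0.0]
ft_force: [-0.1, 0.7, -0.1]
finger_gap: 0.0471
grip_force: 20.0
```

```bash
python3 -m pendant '[[[0.02,0,0,-0.0005,0],[0.058,0,0,0,0],[0.058,0,0,0,0],[0.058,0,0,0,0],[0.058,0,0,0.03,0],[0.058,0,0,0.07,0],[0.055,0,0,0.11,0],[0.055,0.01,-0.038,0.11,7],[0.055,0.02,-0.076,0.11,14],[0.055,0.03,-0.114,0.11,21]]]' && python3 -m pendant '[[[0.055,0.025,-0.03,0,7],[0.055,0.05,-0.06,0,14],[0.055,0.08,-0.09,0,21],[0.055,0.106,-0.113,0,28],[0.055,0.106,-0.113,0,35],[0.055,0.106,-0.113,0,42],[0.055,0.106,-0.113,0,46.6],[0.055,0.106,-0.113,0,46.6],[0.055,0.106,-0.113,0,46.6]]]'; python3 - <<'E'
from h import *
W=cloud(shot('top','after4.png'));p=W.reshape(-1,3);s=robot.state()
for c in((.4807,.252),(.489,.331),(.56,.243),(.567,.322)):
  q=p[(p[:,2]>.034)&(p[:,2]<.046)&(np.hypot(p[:,0]-c[0],p[:,1]-c[1])<.035)];print(len(q),q[:,2].mean(),cv2.minEnclosingCircle(q[:,:2].astype(np.float32)))
print(s['tcp_pos'],s['tcp_rot'],s['finger_gap'],np.round(s['joints'],2))
S=cloud(shot('scene'))
m=(S[...,2]>.055)&(S[...,2]<.07)&(S[...,0]>.55)&(S[...,0]<.68)&(S[...,1]>.018)&(S[...,1]<.08);q=S[m];print(len(q),q.mean(0) if len(q) else 0)
E
```

```text
t: 21.07
tcp_pos: [0.5087, 0.1429, 0.1242]
tcp_rot: [0.951, 0.31, 0.001, 0.0]
ft_force: [0.1, -0.2, -0.2]
finger_gap: 0.0549
grip_force: 0.0
t: 21.82
tcp_pos: [0.6139, 0.0304, 0.1227]
tcp_rot: [0.754, 0.657, -0.0, -0.0]
ft_force: [-0.2, 0.2, -0.4]
finger_gap: 0.0552
grip_force: 0.0
349 0.04111523550915793 ((0.4802337884902954, 0.24938121438026428), 0.024139048531651497)
348 0.04088489646107125 ((0.4896160364151001, 0.3304201662540436), 0.024333691224455833)
333 0.04098347637235001 ((0.5593969225883484, 0.24165166914463043), 0.02411717176437378)
341 0.040800067152500064 ((0.5660295486450195, 0.32138434052467346), 0.024171113967895508)
[0.61387828 0.03053775 0.12271965] [ 7.53727485e-01  6.57187095e-01 -6.69158866e-06 -1.46213744e-05] 0.05465533304895034 [-0.14  0.39  1.59  0.    1.16 -0.01]
89 [0.61908053 0.03073649 0.06202329]
```

View pics/after4.png

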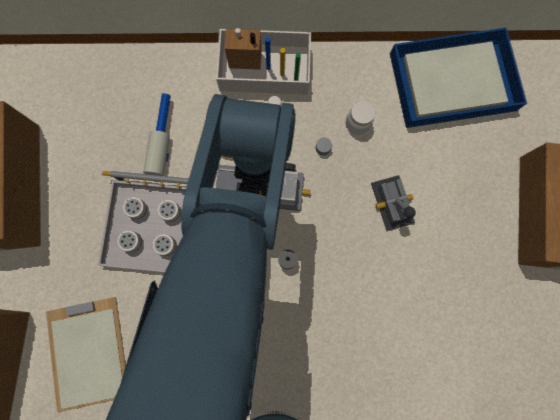

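The image shows all four heads mesh up in the tray at (134,208), (168,210), (128,240) and (163,244). The lever is still off. Now the hood fin.

```bash
python3 -m pendant '[[[0.05,0,0,-0.03,2],[0.05,0,0,-0.03,2],[0.05,0,0,-0.03,2],[0.05,0,0,-0.03,2]]]'
```

```text
t: 22.25
tcp_pos: [0.6139, 0.0306, 0.0932]
tcp_rot: [0.742, 0.671, -0.0, -0.0]
ft_force: [-0.3, 0.8, -0.4]
finger_gap: 0.0499
grip_force: 0.0
```

```bash
python3 -m pendant '[[[0.05,0.0025,-0.0055,-0.03,0],[0.05,0.0025,-0.0055,-0.055,0],[0.05,0.0025,-0.0055,-0.066,0],[0.05,0.0025,-0.0055,-0.066,0],[0.05,0.0025,-0.0055,-0.066,0],[0,0.0025,-0.0055,-0.066,0],[0,0.0025,-0.0055,-0.066,0],[0,0.0025,-0.0055,-0.066,0],[0,0.0025,-0.0055,-0.066,0],[0,0.0025,-0.0055,-0.066,0]]]' 25
```

```text
t: 23.08
tcp_pos: [0.6169, 0.0249, 0.0274]
tcp_rot: [0.741, 0.671, 0.0, 0.0]
ft_force: [0.2, -0.9, -0.8]
finger_gap: 0.0186
grip_force: 0.0
```

```bash
python3 -m pendant '[[[0,0,0,0,0],[0,0,0,0,0],[0,0,0,0,0],[0,0.002,0.015,0,0],[0,0.004,0.03,0,0],[0,0.005,0.045,0,0],[0,0.006,0.06,0,0],[0,0.008,0.075,0,0],[0,0.0095,0.0895,0,0],[0,0.0095,0.0895,0,0]]]' 25; python3 -m pendant '[[[0,0,0.0,0,0],[0,0,0.002,0,0],[0,0,0.002,0,0]]]'
```

```text
t: 23.92
tcp_pos: [0.6254, 0.1143, 0.027]
tcp_rot: [0.741, 0.672, -0.002, 0.001]
ft_force: [-6.0, -7.3, 7.4]
finger_gap: 0.0137
grip_force: 25.0
t: 24.17
tcp_pos: [0.6254, 0.1144, 0.0269]
tcp_rot: [0.741, 0.671, -0.002, 0.001]
ft_force: [-6.1, -10.9, 6.6]
finger_gap: 0.0137
grip_force: 25.0
```

```bash
python3 -m pendant '[[[0.04,0,-0.002,0,0],[0.04,0,-0.002,0,0],[0.04,0,-0.002,0,0],[0.04,0,-0.002,0.04,0],[0.04,0,-0.002,0.08,0],[0.04,0,-0.002,0.12,0],[0.04,-0.035,0.01,0.14,0],[0.04,-0.07,0.03,0.14,0],[0.04,-0.11,0.05,0.14,0],[0.04,-0.13,0.08,0.14,0]]]'; python3 - <<'E'
from h import *
t=shot('top');W=cloud(t);s=shot('scene')
c=t['camera_from_world'];K=t['camera_matrix']
def pj(d,P):
    q=d['camera_from_world']@np.array([*P,1]);q=d['camera_matrix']@q[:3];return q[:2]/q[2]
def crop(d,P,r,f,n):
    u,v=pj(d,P).astype(int);a=d['img'][v-r:v+r,u-r:u+r];print(n,u-r,v-r);cv2.imwrite('pics/'+n,cv2.resize(a,None,fx=f,fy=f,interpolation=cv2.INTER_CUBIC)[:,:,::-1]);return a
a=cv2.resize(crop(t,(.611,-.025,.05),40,1,'x.png'),(390,390),interpolation=cv2.INTER_CUBIC)
b=cv2.resize(crop(s,(.611,-.025,.05),40,1,'x.png'),(390,390),interpolation=cv2.INTER_CUBIC)
cv2.imwrite('pics/knob.png',np.hstack([a,b])[:,:,::-1])
p=W.reshape(-1,3);q=p[(p[:,2]>.048)&(p[:,2]<.062)&(np.hypot(p[:,0]-.611,p[:,1]+.025)<.035)];print(len(q),cv2.minAreaRect(q[:,:2].astype(np.float32)))
p=cloud(s).reshape(-1,3);q=p[(p[:,2]>.046)&(p[:,2]<.062)&(np.hypot(p[:,0]-.611,p[:,1]+.025)<.035)];print(len(q),cv2.minAreaRect(q[:,:2].astype(np.float32)))
E
```

```text
t: 25.0
tcp_pos: [0.4932, 0.1963, 0.1668]
tcp_rot: [0.742, 0.671, -0.0, -0.0]
ft_force: [0.9, 0.1, -1.0]
finger_gap: 0.0401
grip_force: 0.0
x.png 243 145
x.png 230 195
102 ((0.610919177532196, -0.028946127742528915), (0.04583073779940605, 0.011925059370696545), 4.62904691696167)
124 ((0.613044023513794, -0.02991003915667534), (0.04454442113637924, 0.012928241863846779), 3.2359249591827393)
```

View pics/knob.png

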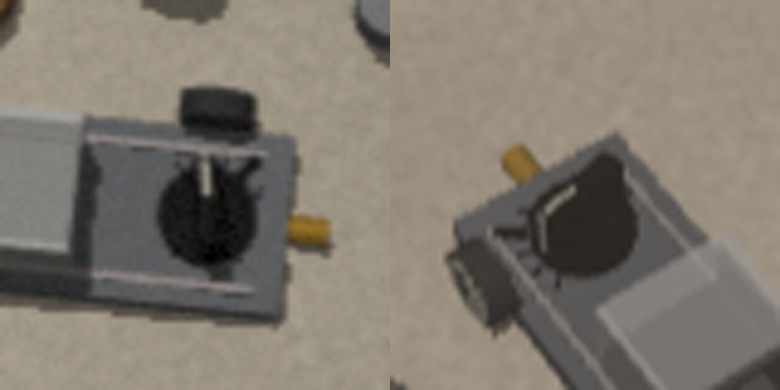

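The knob pointer is at about +4° world, which is joint ≈0.42. The thick mark is about 45° clockwise of it. I'll move above the knob and use the wrist camera for precision.

```bash
python3 -m pendant '[[[0.04,0.01,-0.024,0,-7],[0.04,0.024,-0.046,0,-14],[0.04,0.036,-0.07,0,-21],[0.04,0.05,-0.09,0,-28],[0.04,0.06,-0.115,0,-35],[0.04,0.07,-0.14,0,-42],[0.04,0.085,-0.16,0,-49],[0.04,0.095,-0.185,0,-56],[0.04,0.107,-0.208,0,-63],[0.04,0.119,-0.227,0,-70]]]'; python3 -m pendant '[[[0.04,0,0,0,-5],[0.04,0,0,0,-10],[0.04,0,0,0,-10],[0.04,0,0,0,-10]]]'; cat >> h.py <<'E'
from scipy.spatial.transform import Rotation as R
def wortho(cx,cy,z,half,px,fn):
    s=robot.state();d=shot('wrist');T=np.eye(4);T[:3,:3]=R.from_quat(s['tcp_rot']).as_matrix();T[:3,3]=s['tcp_pos']
    C=np.linalg.inv(T@d['mount']);n=px
    # image up = +x world, left = +y
    vv,uu=np.mgrid[:n,:n];X=cx+half*(1-2*vv/n);Y=cy+half*(1-2*uu/n)
    P=np.stack([X,Y,np.full_like(X,z),np.ones_like(X)],-1)@C.T
    th=np.arctan2(np.hypot(P[...,0],P[...,1]),P[...,2]);ph=np.arctan2(P[...,1],P[...,0]);K=d['camera_matrix']
    o=cv2.remap(d['img'],(K[0,2]+K[0,0]*th*np.cos(ph)).astype(np.float32),(K[1,2]+K[1,1]*th*np.sin(ph)).astype(np.float32),cv2.INTER_CUBIC)
    if fn: cv2.imwrite('pics/'+fn,o[:,:,::-1])
    print('tcp',s['tcp_pos'].round(4),'yaw',2*np.degrees(np.arctan2(s['tcp_rot'][1],s['tcp_rot'][0])))
    return o
E
python3 - <<'E'
from h import *
o=wortho(.6115,-.0295,.016,.07,390,None);
o2=wortho(.6115,-.0295,.054,.07,390,None)
cv2.imwrite('pics/w1.png',np.hstack([o,o2])[:,:,::-1])
E
```

```text
t: 25.93
tcp_pos: [0.616, -0.0326, 0.1666]
tcp_rot: [0.993, 0.121, 0.0, 0.0]
ft_force: [0.5, 0.5, -0.5]
finger_gap: 0.04
grip_force: 0.0
t: 26.27
tcp_pos: [0.6153, -0.0308, 0.1665]
tcp_rot: [0.999, 0.039, 0.0, -0.0]
ft_force: [0.0, -0.1, -0.2]
finger_gap: 0.0399
grip_force: 0.0
tcp [ 0.6153 -0.0308  0.1665] yaw 4.462971093736159
tcp [ 0.6152 -0.0306  0.1666] yaw 4.487115501157892
```

View pics/w1.png

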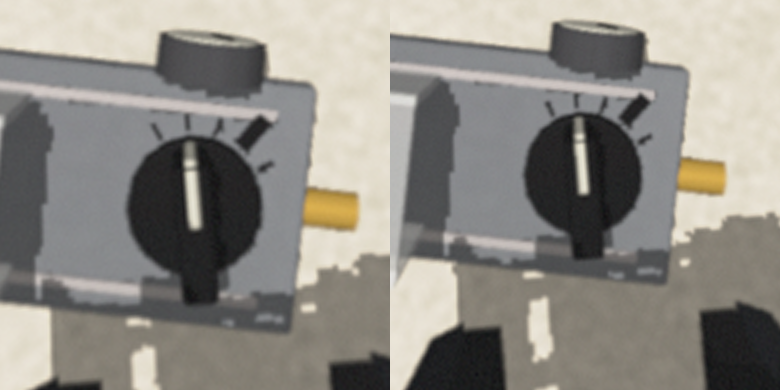

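The rectified wrist view (0.36 mm/px) puts the thick mark at (255,133). The knob axis is near (195,203), so the mark is at -40.5° world, and the pointer is at about +5°. Grip the bar and turn -45°.

```bash
python3 -m pendant '[[[0.04,-0.0042,0.0014,-0.04,0],[0.04,-0.0042,0.0014,-0.08,0],[0.04,-0.0042,0.0014,-0.11,0],[0.04,-0.0042,0.0014,-0.1346,0],[0.04,-0.0042,0.0014,-0.1346,0],[0.04,-0.0042,0.0014,-0.1346,0],[0,-0.0042,0.0014,-0.1346,0],[0,-0.0042,0.0014,-0.1346,0],[0,-0.0042,0.0014,-0.1346,0],[0,-0.0042,0.0014,-0.1346,0]]]' 30; python3 -m pendant '[[[0,0,0,0,0],[0,0,0,0,0],[0,0,0,0,0]]]'
```

```text
t: 27.2
tcp_pos: [0.6112, -0.0292, 0.033]
tcp_rot: [0.999, 0.038, 0.001, 0.0]
ft_force: [0.0, 0.3, -0.3]
finger_gap: 0.0157
grip_force: 0.0
t: 27.45
tcp_pos: [0.6111, -0.0287, 0.0329]
tcp_rot: [0.999, 0.038, 0.0, -0.0]
ft_force: [-1.2, 4.9, 5.5]
finger_gap: 0.0119
grip_force: 30.0
```

```bash
python3 -m pendant '[[[0,0,0.0005,0,-6],[0,0,0.0005,0,-12],[0,0,0.0005,0,-18],[0,0,0.0005,0,-24],[0,0,0.0005,0,-30],[0,0,0.0005,0,-36],[0,0,0.0005,0,-42],[0,0,0.0005,0,-45],[0,0,0.0005,0,-45],[0,0,0.0005,0,-45]]]'; python3 -m pendant '[[[0.04,0,0,0,0],[0.04,0,0,0,0],[0.04,0,0,0,0],[0.04,0,0,0.04,0],[0.04,0,0,0.08,0],[0.04,0,0,0.12,0],[0.04,0,0,0.135,0],[0.04,0,0,0.135,0],[0.04,0,0,0.135,0]]]'; python3 - <<'E'
from h import *
o=wortho(.6115,-.0295,.016,.07,390,None);
o2=wortho(.6115,-.0295,.054,.07,390,None)
cv2.imwrite('pics/w2.png',np.hstack([o,o2])[:,:,::-1])
E
```

```text
t: 28.28
tcp_pos: [0.6108, -0.0297, 0.033]
tcp_rot: [0.938, -0.348, 0.0, 0.001]
ft_force: [-3.0, -2.1, 6.7]
finger_gap: 0.0122
grip_force: 30.0
t: 29.03
tcp_pos: [0.6113, -0.0287, 0.168]
tcp_rot: [0.938, -0.348, 0.001, -0.0]
ft_force: [-0.6, 0.9, -0.3]
finger_gap: 0.0401
grip_force: 0.0
tcp [ 0.6113 -0.0287  0.168 ] yaw -40.67541658114711
tcp [ 0.6101 -0.0285  0.1662] yaw -40.678840025282355
```

View pics/w2.png

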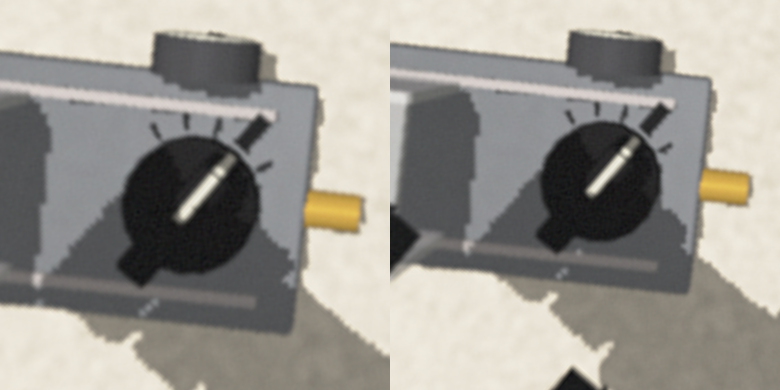

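The pointer line (180,218)→(233,155) lies at -40°, aimed at the thick mark. Now the hood goes back.

```bash
python3 -m pendant '[[[0.05,0.0,0.02,0,7],[0.05,0.0,0.04,0,14],[0.05,0.0,0.06,0,21],[0.05,0,0.08,0,28],[0.05,0,0.1,0,35],[0.05,0,0.12,0,42],[0.05,0,0.14,0,49],[0.05,0,0.16,0,56],[0.05,0,0.18,0,63],[0.05,0,0.2,0,70]]]'; python3 -m pendant '[[[0.05,0,0.02,0,7],[0.05,0,0.04,0,14],[0.05,0,0.06,0,21],[0.05,0,0.06,0,28],[0.05,0,0.06,0,35],[0.05,0,0.06,0,42],[0.05,0,0.06,0,49],[0.05,0,0.06,0,54.7],[0.05,0,0.06,0,54.7],[0.05,0,0.06,0,54.7]]]'; python3 - <<'E'
from h import *
for n in('top','scene'):
    P=cloud(shot(n));c=np.array([.6256,.1105])
    x=(P[...,:2]-c);th=np.radians(-6);a=x[...,0]*np.cos(th)+x[...,1]*np.sin(th);b=-x[...,0]*np.sin(th)+x[...,1]*np.cos(th)
    m=(P[...,2]>.055)&(P[...,2]<.072)&(abs(a)<.02)&(b>-.012)&(b<.05);print(n,m.sum(),np.percentile(a[m],[2,50,98]) if m.any() else 0,np.percentile(b[m],[50,98]) if m.any() else 0, P[m].mean(0))
    m=(P[...,2]>.055)&(P[...,2]<.075)&(abs(a)<.05)&(b<-.025)&(b>-.12);print(m.sum(),np.percentile(b[m],[2,98]))
s=robot.state();print(s['tcp_pos'],2*np.degrees(np.arctan2(s['tcp_rot'][1],s['tcp_rot'][0])))
E
```

```text
t: 29.97
tcp_pos: [0.6092, 0.1721, 0.1642]
tcp_rot: [0.967, 0.256, -0.002, -0.0]
ft_force: [-0.5, -0.5, 1.2]
finger_gap: 0.05
grip_force: 0.0
t: 30.8
tcp_pos: [0.6097, 0.2311, 0.1649]
tcp_rot: [0.744, 0.668, -0.002, -0.001]
ft_force: [-0.3, -0.7, -0.2]
finger_gap: 0.0498
grip_force: 0.0
top 85 [-0.00732609 -0.00142726  0.00616545] [0.00214027 0.01616634] [0.62483162 0.11285039 0.06351345]
685 [-0.07742142 -0.02624418]
scene 122 [-0.00527382  0.00241182  0.0084109 ] [0.00298602 0.01603154] [0.62829246 0.11329323 0.06206371]
852 [-0.07937981 -0.02593408]
[0.61016229 0.23115332 0.16576645] 83.85250500526233
```

```bash
python3 -m pendant '[[[0.05,0.006,-0.04,0,0],[0.05,0.012,-0.08,0,0],[0.05,0.016,-0.121,0,0],[0.05,0.016,-0.121,0,0],[0.05,0.016,-0.121,-0.04,0],[0.05,0.016,-0.121,-0.08,0],[0.05,0.016,-0.121,-0.12,0],[0.05,0.016,-0.121,-0.139,0],[0.05,0.016,-0.121,-0.139,0],[0.05,0.016,-0.121,-0.139,0]]]'; python3 -m pendant '[[[0,0,0,0,0],[0,0,0,0,0],[0,0,0,0,0],[0,0,0,0,0],[0,0,0,0,0],[0,0,0,0,0],[0,0,0,0,0]]]' 25
```

```text
t: 31.73
tcp_pos: [0.6257, 0.1106, 0.027]
tcp_rot: [0.743, 0.669, -0.001, -0.001]
ft_force: [0.1, 0.5, -0.0]
finger_gap: 0.05
grip_force: 0.0
t: 32.32
tcp_pos: [0.625, 0.1107, 0.0288]
tcp_rot: [0.743, 0.669, -0.001, -0.001]
ft_force: [-8.9, 0.6, 9.5]
finger_gap: 0.0135
grip_force: 25.0
```

```bash
python3 -m pendant '[[[0,-0.002,-0.015,0,0],[0,-0.004,-0.03,0,0],[0,-0.005,-0.045,0,0],[0,-0.0065,-0.06,0,0],[0,-0.008,-0.075,0,0],[0,-0.009,-0.085,0,0],[0,-0.0095,-0.09,0,0],[0,-0.0095,-0.09,0,0]]]'; python3 -m pendant '[[[0,0,-0.002,0,0],[0,0,-0.004,0,0],[0,0,-0.004,0,0]]]'
```

```text
t: 32.98
tcp_pos: [0.6152, 0.0212, 0.0288]
tcp_rot: [0.743, 0.669, -0.001, -0.002]
ft_force: [-10.1, 4.1, 11.2]
finger_gap: 0.0136
grip_force: 25.0
t: 33.23
tcp_pos: [0.6152, 0.021, 0.0288]
tcp_rot: [0.743, 0.669, 0.001, -0.004]
ft_force: [-9.0, 18.0, 12.6]
finger_gap: 0.0139
grip_force: 25.0
```

```bash
python3 -m pendant '[[[0.04,0,0.004,0,0],[0.04,0,0.004,0,0],[0.04,0,0.004,0,0],[0.04,0,0.004,0.04,0],[0.04,0,0.004,0.08,0],[0.04,0,0.004,0.12,0],[0.02,0,0,0.14,-7],[0.01,-0.02,-0.035,0.15,-14],[0,-0.04,-0.07,0.15,-21],[0,-0.06,-0.105,0.15,-28]]]' 30; python3 -m pendant '[[[0,-0.02,-0.035,0,-7],[0,-0.04,-0.07,0,-14],[0,-0.06,-0.105,0,-21],[0,-0.069,-0.14,0,-28],[0,-0.069,-0.175,0,-35],[0,-0.069,-0.21,0,-40],[0,-0.069,-0.227,0,-40],[0,-0.069,-0.227,0,-40],[0,-0.069,-0.227,0,-40]]]'; python3 - <<'E'
from h import *
t=shot('top');W=cloud(t);s=shot('scene');P=cloud(s)
for Q in(W,P):
    p=Q.reshape(-1,3);c=np.array([.616,.0205])
    x=(p[:,:2]-c);th=np.radians(-6);a=x[:,0]*np.cos(th)+x[:,1]*np.sin(th);b=-x[:,0]*np.sin(th)+x[:,1]*np.cos(th)
    m=(p[:,2]>.055)&(p[:,2]<.072)&(abs(a)<.04)&(b>-.09)&(b<.05);print(m.sum(),np.percentile(b[m],[1,99]))
    m=(p[:,2]>.085)&(p[:,2]<.13)&(abs(p[:,0]-.545)<.04)&(abs(p[:,1]+.295)<.03);print(m.sum(),np.median(p[m],0))
x=robot.state();print(x['tcp_pos'],x['tcp_rot'])
a=t['img'][130:330,90:440];cv2.imwrite('pics/pre_on.png',cv2.resize(a,None,fx=2.2,fy=2.2)[:,:,::-1])
E
```

```text
t: 34.07
tcp_pos: [0.5574, -0.0902, 0.1797]
tcp_rot: [0.884, 0.468, 0.001, 0.001]
ft_force: [-0.1, -0.9, 0.0]
finger_gap: 0.0158
grip_force: 0.0
t: 34.82
tcp_pos: [0.4879, -0.3161, 0.1777]
tcp_rot: [0.99, 0.139, -0.0, -0.0]
ft_force: [0.2, 0.4, -0.4]
finger_gap: 0.0003
grip_force: 0.0
883 [-0.07712276  0.01497318]
122 [ 0.53994882 -0.29100288  0.1103049 ]
975 [-0.07885706  0.01575833]
111 [ 0.54649144 -0.28961956  0.10496576]
[ 0.48818409 -0.31425253  0.17770507] [ 9.90105664e-01  1.40322050e-01 -2.59426062e-04 -6.54697811e-04]
```

View pics/pre_on.png

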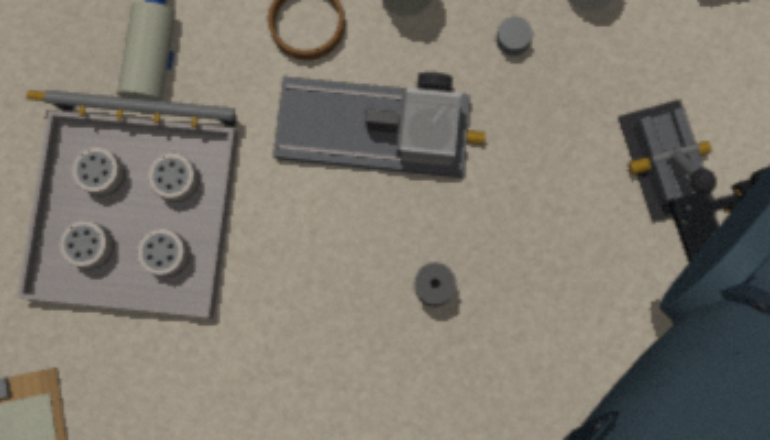

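The view shows four heads mesh up in the tray and the hood back over the knob. The spool and bystanders haven't moved, and the lever is off. Now I'll push the lever on.

```bash
python3 -m pendant '[[[0,0,0.006,-0.04,0],[0,0,0.006,-0.08,0],[0,0,0.006,-0.093,0],[0,0,0.006,-0.093,0],[0,0.014,0.01,-0.093,0],[0,0.028,0.014,-0.093,0],[0,0.042,0.018,-0.093,0],[0,0.056,0.022,-0.093,0],[0,0.07,0.026,-0.093,0],[0,0.085,0.031,-0.093,0]]]'; python3 -m pendant '[[[0,0,0,0,0],[0,0,0,0,0],[0,-0.01,-0.003,0.02,0],[0,-0.01,-0.003,0.06,0],[0,-0.01,-0.003,0.1,0],[0,-0.04,-0.02,0.12,0],[0,-0.08,-0.04,0.14,0],[0,-0.12,-0.06,0.14,0],[0,-0.16,-0.08,0.14,0],[0,-0.16,-0.08,0.14,0]]]'; python3 - <<'E'
from h import *
t=shot('top');W=cloud(t);s=shot('scene');P=cloud(s)
for Q in(W,P):
    p=Q.reshape(-1,3);m=(p[:,2]>.085)&(p[:,2]<.13)&(abs(p[:,0]-.58)<.08)&(abs(p[:,1]+.285)<.04);print(m.sum(),np.median(p[m],0))
x=robot.state();print(x['t'],x['tcp_pos'])
cv2.imwrite('pics/final.png',cv2.resize(s['img'],(784,588))[:,:,::-1])
E
```

```text
t: 35.75
tcp_pos: [0.5753, -0.2848, 0.0881]
tcp_rot: [0.99, 0.14, 0.001, 0.001]
ft_force: [0.7, -0.0, -0.0]
finger_gap: 0.0003
grip_force: 0.0
t: 36.58
tcp_pos: [0.4089, -0.3667, 0.2267]
tcp_rot: [0.99, 0.138, -0.001, 0.001]
ft_force: [0.1, -0.1, -0.5]
finger_gap: 0.0004
grip_force: 0.0
130 [ 0.61525121 -0.2723549   0.10964239]
107 [ 0.62181216 -0.26912306  0.10776872]
36.6833 [ 0.41092301 -0.36593635  0.2261769 ]
```

View pics/final.png

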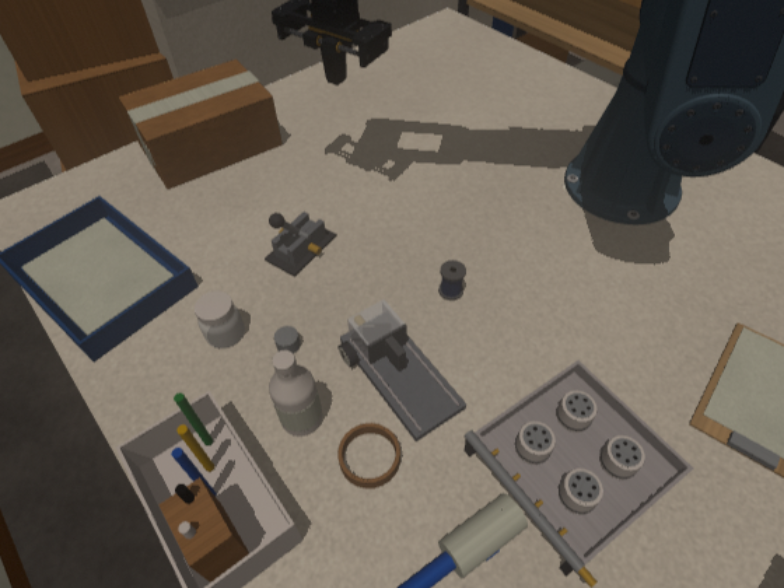

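The lever is on, with the ball at (277,220) as at the start. The four heads are mesh up in the tray, the hood is closed at (375,335), and everything else is where it was.

```bash
python3 -c "
from station import robot
print(robot.finish_job())"
```

```text
the job is handed in; nothing more can be done
None
```

The job is done and handed in at about 37 s: with the air off, all four heads went mesh up into the tray, the knob was set to the thick mark and the hood slid back over it, then the lever was flipped back on; the final pictures show nothing else moved.

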